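# Zero the scale under the bowl

### The arm

A 7-joint arm with a two-finger parallel gripper is mounted at the origin on the work surface. World frame = base frame: x ahead of the robot, y to its left, z up, the work surface at z = 0. Lengths are in m, angles in rad, forces in N, time in s.
With the tool pointing down it reaches from about 0.4 to 0.85 m from the base axis. Payload 10.4 kg.
Tool frame: the origin (TCP) lies between the finger pads; the fingertips stand tip_reach ahead of it and the grasp point (between the pads) lies 8 mm behind it (tip_reach is the distance from the TCP to the fingertips, in m); z points along the fingers, y is the line along which they close (so a half turn about z gives the same grasp; the last joint's range is limited). The gripper opens to 87 mm and grips with 3 to 60 N. Pads are 19 mm wide; open, the fingers measure 117 mm over their backs; the gripper's body (75 mm by 190 mm) begins 51 mm behind the grasp point.
Start: joints at [-0.023, 0.332, -0.065, 1.46, 0.022, 1.35, -0.088], TCP at [0.625, 0, 0.234] pointing down, gripper open.
Joint ranges: [-2.6, 2.6], [-0.5, 2.12], [-1.47, 1.34], [0.16, 2.42], [-1.27, 4.41], [0.06, 2.06], [-2.6, 2.6]. Speed limits (rad/s): [2.22, 2.22, 2.79, 2.79, 3.14, 3.14, 3.14].

### API

Orientations are given as a unit quaternion [x, y, z, w].
In Python, from workcell import get_obs, get_image, calibration, hand_in, tip_reach gives the robot as it stands.
- The arm moves only by the tool send_rows, never from a script. Its argument "plan" is one flat list of numbers, 6 for each row, row after row: the shift along the tool's x, y, z scaled (see below), then the turn, a rotation vector about the tool's x, y, z scaled (see below). In form: [tx, ty, tz, ax, ay, az, tx, ty, tz, ax, ay, az, ...]. A call has exactly 10 rows; each row is the pose to reach, as a shift and turn from the pose commanded when the call began, along the tool's axes at that moment; what a row does not reach only later rows make up. The controller multiplies each number of a shift by 30 cm and each number of a turn by pi/2 rad. A row lasts 1/12 s, in which the tool goes at most 41.7 mm and 7.16 degrees, less where a joint would pass 70% of its speed; a pose out of reach is approached as far as the arm can. A call with a number of a shift or a turn outside -1 to 1 is refused whole. A call with a gripper value outside its range is refused whole. "hand" is the gripper's target within -1 to 1 (fully open at 1, half-way at 0, shut at -1), set as the call begins (left out, the last holds). The fingers move at their own pace and stop on an object; "newtons" is the grip in N (left out, the last holds). Time passes only in rows, so rows that repeat a pose let the fingers close, or fill a call up. It gives the time, the measured TCP pose, the force, the opening and the grip force at its end, in the units of the state.
- get_obs(): the state, without advancing time (a new reading comes with each control period).
- get_image(name): name is "scene" or "side" or "wrist"; returns (picture, depth): 480x640x3 uint8, red, green, blue; 480x640 float32, m along the optical axis (not along the pixel's ray), 0 where there is no reading.
- calibration(name): a dict with "mtx" (3x3 intrinsics, pixels), "cam_to_world" (4x4, takes a point from camera to world coordinates); the wrist camera has in their place "tool_from_camera" (4x4, takes a point from camera to tool coordinates, whose origin is the TCP and whose axes are the flange's). Camera axes: x right, y down, z forward; pixel columns grow to the right and rows downward; lengths in m; the calibration is good to about 2 mm. A picture is of the moment at which its call begins: read the wrist's pose just before it. calibration takes no time and is no camera call.
- hand_in(): hands the job in; it is judged then, once.
The state is a dict: "clock": time; "q": joint angles; "joint_vel": joint speeds; "joint_torque": joint torques, N m; "position": TCP position; "ee_rot": TCP orientation; "wrist_force": force on the tool from outside, world axes, zero at the start; "torque": the same for the moment, N m; "width": opening from 0.0 (shut) to 1.0 (fully open); "gripper_force": force on a finger pad.
Only numpy, scipy, OpenCV 4.12 (cv2) and the standard library are available. Lean on these libraries where they do the work, as an engineer would, in place of code of your own. Each camera call takes 0.05 s, during which the arm holds its last target. There are 200 camera calls.

### The job

The empty bowl stands on the pan of the scale: zero the scale by lightly pressing its long bar-shaped key down with the fingertips, keeping it down for two seconds, and then withdrawing so that the key springs up again. Do not press the round or the square key, do not push the scale out of its place or lift it, and leave the bowl, the holder, the glass cube and the tweezers untouched.

Things in the scene. Friction and masses are not known exactly. Their poses are not given: they have to be found in the camera images.
- scale: White bench scale, loose on the desk, 0.7 to 1.2 kg, casing 200 x 200 mm, casing top 32 mm above the desk, on four rubber feet. Origin: centre of its underside, at desk level; z up; -x is the front edge with the three grey keys, +y the left side seen from the front. A steel pan (128 mm across, top 43 mm up) is centred 35 mm towards +x from the origin; a dark flat display lies between pan and keys.
- pan (a point): Centre of the pan's upper surface, 43 mm above the desk; the bowl stands there.
- bar_top (a point): Centre of the top face of the long bar-shaped key, 18 mm (along the scale's x) by 44 mm (along the scale's y), at x -78, y -55 mm on the scale. It moves with the key. The top rises 8 mm above the scale's casing (its top is 40 mm above the desk).
- round_top (a point): Centre of the top face of the round key, 20 mm across, at x -78, y +60 mm on the scale. The top rises 8 mm above the scale's casing (its top is 40 mm above the desk).
- square_top (a point): Centre of the top face of the square key, 18 x 18 mm, at x -78, y +10 mm on the scale. The top rises 8 mm above the scale's casing (its top is 40 mm above the desk).
- key_bar (a joint): The long bar-shaped key. Joint value in m: 0 = up, 0.005 = fully down (5 mm travel straight down). Sprung: it starts to give at 1 N, is fully down at 5 N and springs back up by itself.
- key_round (a joint): The round key. Joint value in m: 0 = up, 0.005 = fully down (5 mm travel straight down). Sprung: it starts to give at 1 N, is fully down at 5 N and springs back up by itself.
- key_square (a joint): The square key. Joint value in m: 0 = up, 0.005 = fully down (5 mm travel straight down). Sprung: it starts to give at 1 N, is fully down at 5 N and springs back up by itself.
- bowl: White ceramic bowl, 100 mm across the rim, 45 mm high, loose on the pan, its rim 88 mm above the desk. Origin: centre of its underside, z up.
- holder: Blue plastic pen holder, empty upright cup, 68 mm across, 95 mm high, loose on the desk to the scale's left. Origin: centre of its underside.
- cube: Clear glass cube, 40 mm edges, loose on the desk to the scale's left. Origin: centre of its underside.
- tweezers: Stainless tweezers lying on the desk to the scale's right, about 130 mm long (along x), up to 15 mm wide, 8 mm high, loose. Origin: the middle of their length, at desk level.
Things that resemble listed ones, but are neither listed nor needed, are in the scene too. Leave any purple look-alike of the bowl alone.

How it is judged:
On the way:
1. the bar key is held down with the fingers (at least 3 mm of its 5 mm) for 1.5 s (value of joint key_bar above 0.003 m and contact force between the fingers and scale above 1 N), for 1.5 s.
At the end, for the whole second after the job is handed in: The bar key was held down at least 3 mm for 1.5 s and all keys are up again (1 mm); the scale is still, level and within 10 mm of its start; the bowl stands upright on the pan (within 20 mm of its centre); bowl, holder, cube and tweezers are within 12 mm of their starts (value of joint each of key_bar, key_round, key_square below 0.001 m and distance of scale from where it was at the start of the episode below 0.01 m and angle between scale's own z axis and vertical below 0.05 rad and linear speed of scale below 0.01 m/s and distance of each of bowl, holder, cube, tweezers from where it was at the start of the episode below 0.012 m and horizontal distance between bowl and pan below 0.02 m and angle between bowl's own z axis and vertical below 0.1 rad); the robot touches nothing.
It fails at once if the round or the square key is pressed (more than 1 mm) (value of joint any of key_round, key_square above 0.001 m).
It fails at once if the scale is pressed with more than 18 N: not a light touch (contact force between any of the fingers, the arm and scale above 18 N).
It fails at once if the scale is shifted by more than 10 mm, lifted by more than 6 mm or tipped (distance of scale from where it was at the start of the episode above 0.01 m or height (world z) of scale above 0.006 m or angle between scale's own z axis and vertical above 0.05 rad).
It fails at once if the bowl is touched or moved (contact force between any of the fingers, the arm and bowl above 0.5 N or distance of bowl from where it was at the start of the episode above 0.012 m).
It fails at once if the holder, cube or tweezers are touched or moved (contact force between any of the fingers, the arm and holder above 0.5 N or distance of any of holder, cube, tweezers from where it was at the start of the episode above 0.012 m or contact force between any of the fingers, the arm and cube above 0.5 N or contact force between any of the fingers, the arm and tweezers above 0.5 N).
It also fails if it takes over 32 s, if anything falls off the work surface, if the arm or the gripper's body presses on something with over 40 N, if the wrist force passes 120 N, or if a joint passes its speed limit or range.

## Working session

There is one attempt and no reset: what is moved stays moved. The work goes in short steps, Python scripts to look and compute and a tool call to move; the robot and the scene stay as the last step left them, time stands still between calls to the robot, and variables do not carry over. Pictures are saved under pics/ and viewed, at most 10 in all, crops included, and the job is handed in when it is done.

Besides the shell and the picture viewer there is one more tool, called after ">>>" by a JSON object that holds its "op" and its "data", one argument or row to a line. send_rows: Moves the arm, as the interface text tells. Its arguments: {"type":"object","properties":{"plan":{"type":"array","items":{"type":"number","minimum":-1,"maximum":1}},"hand":{"type":"number"},"newtons":{"type":"number"}},"required":["plan"]}

```bash
mkdir -p pics
python3 - <<'E'
from workcell import *
import cv2,numpy as np
o=get_obs(); print(o); print(tip_reach if not callable(tip_reach) else tip_reach())
for n in ("scene","side"):
    im,d=get_image(n); cv2.imwrite(f"pics/{n}.png",im[:,:,::-1]); np.savez(f"{n}.npz",im=im,d=d,**{k:np.array(v) for k,v in calibration(n).items()})
    c=calibration(n); print(c)
E
```

```text
{'clock': 0.0, 'q': array([-0.02259217,  0.33285   , -0.06467864,  1.46095247,  0.02159144,
        1.34987932, -0.08851297]), 'joint_vel': array([ 1.49712412e-03, -1.08107795e-03,  2.17815553e-04,  6.85846334e-04,
        1.01279469e-03,  4.05428214e-05, -1.80565989e-03]), 'joint_torque': array([-1.20520472e-04, -6.23245955e+01,  2.44190963e-02, -3.89891267e+01,
       -6.13984605e-02,  3.97891912e-02,  1.87085252e-04]), 'position': array([ 6.24629972e-01, -1.98473236e-05,  2.32762200e-01]), 'ee_rot': array([ 7.07114265e-01,  7.07098954e-01, -5.14866032e-04, -4.69925893e-04]), 'wrist_force': array([ 0.16358941, -0.47462286,  0.04894652]), 'torque': array([-0.02250429, -0.01306558, -0.03792426]), 'gripper_force': 0.0, 'width': 0.9977788984853755}
0.011
{'mtx': array([[574.97012866,   0.        , 325.14018647],
       [  0.        , 574.97012866, 253.99962739],
       [  0.        ,   0.        ,   1.        ]]), 'cam_to_world': array([[ 0.36533323,  0.58524771, -0.72389002,  1.27500302],
       [ 0.9307894 , -0.2190089 ,  0.29268788, -0.21629883],
       [ 0.01275655, -0.78071776, -0.62475359,  0.60492376],
       [ 0.        ,  0.        ,  0.        ,  1.        ]])}
{'mtx': array([[587.61261153,   0.        , 321.01365537],
       [  0.        , 587.61261153, 241.35493346],
       [  0.        ,   0.        ,   1.        ]]), 'cam_to_world': array([[-0.95831659, -0.19314566,  0.21053283,  0.44690186],
       [-0.28570412,  0.64377433, -0.7098787 ,  0.67731406],
       [ 0.00157436, -0.74043863, -0.67212213,  0.64907558],
       [ 0.        ,  0.        ,  0.        ,  1.        ]])}
```

View pics/scene.png

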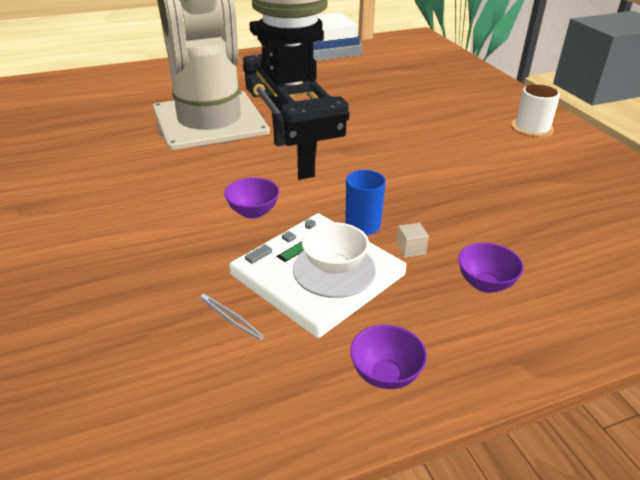

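View pics/side.png

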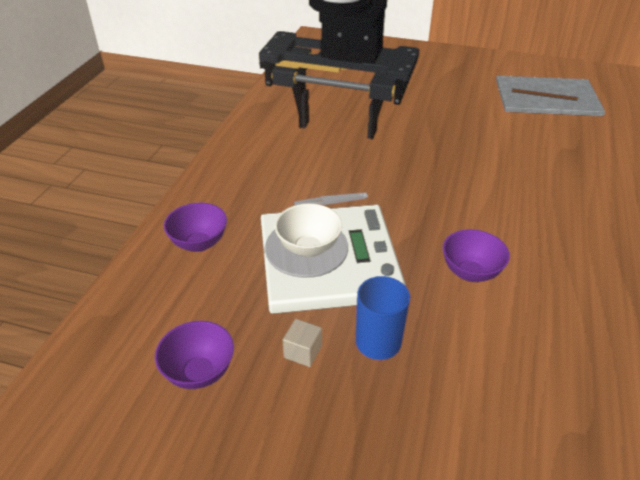

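The scene view shows the bar key at about (259,254), the square at (289,237) and the round at (310,224). In the side view they are at (372,219), (380,246) and (387,269). The tweezers lie beyond the scale's right edge, and a purple bowl sits in front of the keys.

Run:
```python
import numpy as np,cv2
P={"scene":dict(bar=(259,254),sq=(289,237),rd=(310,224)),"side":dict(bar=(372,219),sq=(380,246),rd=(387,269))}
for n in P:
    z=np.load(n+".npz"); K,T,d,im=z["mtx"],z["cam_to_world"],z["d"],z["im"].astype(int)
    v,u=np.mgrid[:480,:640]
    W=(np.stack([(u-K[0,2])/K[0,0]*d,(v-K[1,2])/K[1,1]*d,d],-1))@T[:3,:3].T+T[:3,3]
    # grey keys: segment around seed
    g=cv2.GaussianBlur(z["im"],(1,1),0)
    for k,(a,b) in P[n].items():
        m=np.zeros((482,642),np.uint8)
        cv2.floodFill(z["im"].copy(),m,(a,b),0,(18,)*3,(18,)*3,4|cv2.FLOODFILL_MASK_ONLY|cv2.FLOODFILL_FIXED_RANGE)
        s=(m[1:-1,1:-1]>0)&(abs(W[...,2]-.04)<.004)
        uv=np.array([u[s].mean(),v[s].mean(),1]); r=T[:3,:3]@np.linalg.inv(K)@uv
        print(n,k,s.sum(),im[b,a],W[b,a].round(4),"mean",W[s].mean(0).round(4),"rayplane",(T[:3,3]+r*(.04-T[2,3])/r[2]).round(4))
    # casing top
    s=(abs(W[...,2]-.032)<.003)&(im.min(-1)>200)&(abs(W[...,0]-.8)<.4)
    pts=W[s][:,:2].astype(np.float32); print("casing",s.sum(),cv2.minAreaRect(pts))
    # everything else above desk near scale
    s=(W[...,2]>.06)&(W[...,2]<.2)&(d>0)&(np.hypot(W[...,0]-.65,W[...,1])<.35)
    for nm,c in dict(blue=(im[...,2]>im[...,0]+80)&(im[...,0]<40),purple=(im[...,2]>100)&(im[...,1]<50)&(im[...,0]>60),white=im.min(-1)>190).items():
        q=W[s&c]; 
        if len(q): print(nm,len(q),q.min(0).round(3),q.max(0).round(3))
```

```text
scene bar 158 [127 134 133] [ 0.5834 -0.0487  0.0395] mean [ 0.5779 -0.0486  0.0386] rayplane [ 0.5797 -0.0491  0.04  ]
scene sq 55 [134 139 138] [0.5562 0.0101 0.0382] mean [0.5521 0.0108 0.0385] rayplane [0.554  0.0101 0.04  ]
scene rd 47 [128 133 132] [0.5346 0.0547 0.0387] mean [0.5307 0.0558 0.0383] rayplane [0.5329 0.055  0.04  ]
casing 4312 ((0.6263185143470764, 0.03427198529243469), (0.19789084792137146, 0.19798621535301208), 24.243301391601562)
blue 1044 [0.482 0.129 0.06 ] [0.552 0.196 0.095]
white 1356 [0.601 0.002 0.06 ] [0.702 0.101 0.09 ]
side bar 177 [107 112 107] [ 0.5744 -0.0411  0.0398] mean [ 0.5745 -0.0397  0.0402] rayplane [ 0.5745 -0.0398  0.04  ]
side sq 92 [111 115 113] [0.5483 0.018  0.0398] mean [0.5484 0.0183 0.0398] rayplane [0.5484 0.0185 0.04  ]
side rd 93 [110 112 112] [0.5276 0.0651 0.0411] mean [0.5275 0.0636 0.0402] rayplane [0.5275 0.0634 0.04  ]
casing 4651 ((0.6239627003669739, 0.04178168624639511), (0.1950407773256302, 0.19970747828483582), 24.132553100585938)
blue 8 [0.49  0.187 0.066] [0.493 0.19  0.087]
white 1323 [0.602 0.006 0.06 ] [0.7   0.105 0.091]
```

```bash
cat > h.py <<'E'
from workcell import *
import numpy as np,cv2
from scipy.spatial.transform import Rotation as R
def wrist(name):
    o=get_obs(); c=calibration("wrist"); im,d=get_image("wrist")
    cv2.imwrite(f"pics/{name}.png",im[:,:,::-1])
    T=np.eye(4); T[:3,:3]=R.from_quat(o["ee_rot"]).as_matrix(); T[:3,3]=o["position"]
    np.savez(name+".npz",im=im,d=d,mtx=c["mtx"],cam_to_world=T@c["tool_from_camera"])
    print(np.round(c["tool_from_camera"],3),o["position"].round(4))
E
python3 -c "from h import *;wrist('w0')"
```

```text
[[-0.    -0.959 -0.284  0.077]
 [ 1.    -0.    -0.    -0.001]
 [ 0.    -0.284  0.959 -0.151]
 [ 0.     0.     0.     1.   ]] [0.6247 0.     0.2328]
```

View pics/w0.png

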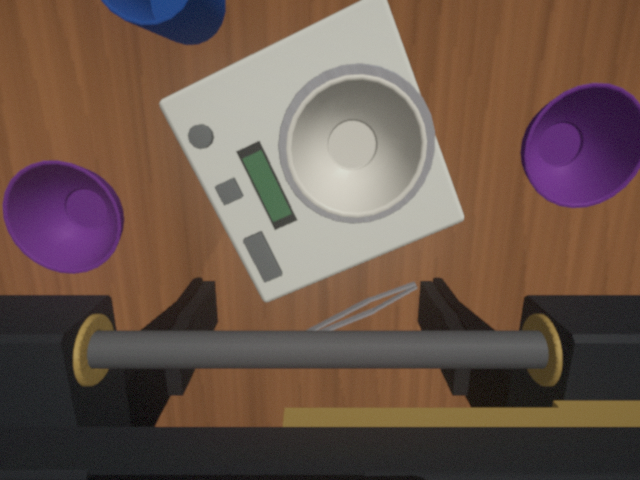

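In the wrist view the bar key is at (263,257), the square at (229,190) and the round at (201,136). The tweezers are just right of the scale, near (365,308).

```bash
cat >> h.py <<'E'
def keys(name,P,tol=22):
    z=np.load(name+".npz"); K,T,d,im=z["mtx"],z["cam_to_world"],z["d"],z["im"]
    out={}
    for k,p in P.items():
        m=np.zeros((482,642),np.uint8)
        cv2.floodFill(im.copy(),m,p,0,(tol,)*3,(tol,)*3,4|cv2.FLOODFILL_MASK_ONLY|cv2.FLOODFILL_FIXED_RANGE)
        c,_=cv2.findContours(m[1:-1,1:-1],cv2.RETR_EXTERNAL,cv2.CHAIN_APPROX_NONE)
        (u,v),sz,a=cv2.minAreaRect(max(c,key=cv2.contourArea))
        r=T[:3,:3]@np.linalg.inv(K)@[u,v,1]; w=T[:3,3]+r*(.04-T[2,3])/r[2]
        dz=np.median(d[m[1:-1,1:-1]>0]); out[k]=w
        print(k,(u,v),sz,"plane",w.round(4),"depth",(T[:3,3]+r*dz).round(4))
    e=out["rd"]-out["bar"]; print("len",np.hypot(*e[:2]),"yaw deg",np.degrees(np.arctan2(-e[0],e[1])))
E
python3 -c "
from h import *
keys('w0',dict(bar=(263,257),sq=(229,190),rd=(201,136)))"
```

```text
bar (262.5, 256.5) (48.74628829956055, 20.124610900878906) plane [ 0.5755 -0.0455  0.04  ] depth [ 0.5755 -0.0456  0.0397]
sq (228.50001525878906, 191.0) (21.0190372467041, 21.466251373291016) plane [0.5491 0.013  0.04  ] depth [0.549  0.013  0.0398]
rd (200.5, 136.0) (22.0, 25.0) plane [0.5291 0.0581 0.04  ] depth [0.529  0.0581 0.0397]
len 0.11354705328678104 yaw deg 24.125192011376352
```

>>> {"op": "send_rows", "data": {
  "plan": [-0.015,-0.016,0.02,0,0,0.073,-0.03,-0.033,0.05,0,0,0.146,-0.046,-0.049,0.09,0,0,0.22,-0.061,-0.065,0.13,0,0,0.293,-0.076,-0.082,0.17,0,0,0.366,-0.091,-0.098,0.21,0,0,0.439,-0.106,-0.114,0.25,0,0,0.512,-0.122,-0.13,0.29,0,0,0.586,-0.137,-0.147,0.33,0,0,0.659,-0.152,-0.164,0.367,0,0,0.732],
  "hand": -1,
  "newtons": 10
}}

```text
clock: 0.98
position: [0.5752, -0.0458, 0.1225]
ee_rot: [0.979, 0.206, -0.0, -0.0]
wrist_force: [0.7, -0.3, -0.8]
width: 0.323
gripper_force: 0.0
```

>>> {"op": "send_rows", "data": {
  "plan": [0,0,0,0,0,0,0,0,0,0,0,0,0,0,0,0,0,0,0,0,0,0,0,0,0,0,0,0,0,0,0,0,0,0,0,0,0,0,0,0,0,0,0,0,0,0,0,0,0,0,0,0,0,0,0,0,0,0,0,0]
}}

```text
clock: 1.82
position: [0.5758, -0.0456, 0.1235]
ee_rot: [0.978, 0.209, 0.0, -0.0]
wrist_force: [0.6, -0.2, -0.5]
width: 0.005
gripper_force: 0.0
```

Run:
```python
from h import *
o=get_obs(); print(o["clock"],o["position"],o["ee_rot"],o["width"],o["wrist_force"])
t=[]
for n in ("scene","side"):
    im,d=get_image(n); z=calibration(n); K=np.array(z["mtx"]);C=np.array(z["cam_to_world"])
    p=o["position"]-[0,0,.011]; q=K@(C[:3,:3].T@(p-C[:3,3])); u,v=(q[:2]/q[2]).astype(int); print(n,"tip px",u,v)
    t.append(cv2.resize(im[v-60:v+90,max(u-100,0):max(u-100,0)+200,::-1],(800,600))[:, :]); print("crop org",max(u-100,0),v-60)
cv2.imwrite("pics/tips.png",cv2.resize(np.vstack(t),(400,600)))
wrist("w1")
```

```text
1.8167 [ 0.57584587 -0.045569    0.12349067] [ 9.77911370e-01  2.09019971e-01  5.96544654e-05 -7.02548934e-07] 0.004733328401054726 [ 0.61092131 -0.23672233 -0.47920777]
scene tip px 256 212
crop org 156 152
side tip px 374 180
crop org 274 120
[[-0.    -0.959 -0.284  0.077]
 [ 1.    -0.     0.     0.001]
 [-0.    -0.284  0.959 -0.151]
 [ 0.     0.     0.     1.   ]] [ 0.5758 -0.0456  0.1235]
```

View pics/tips.png

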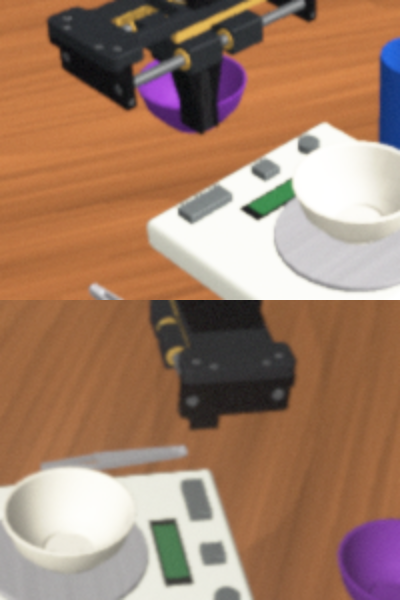

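View pics/w1.png

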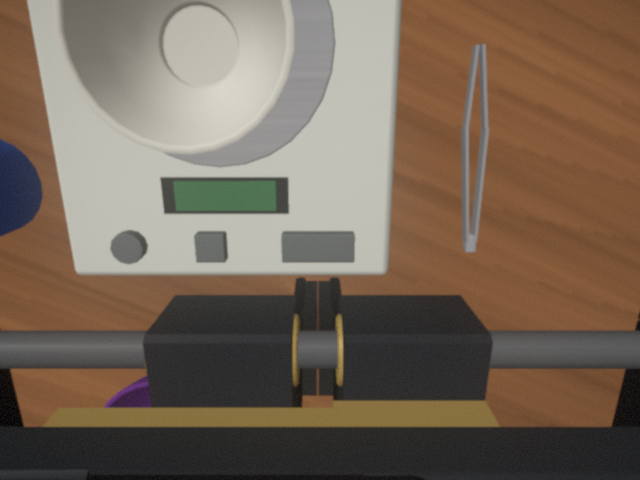

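The crops show the closed tips hovering above the bar key. In the wrist view the tips are at column 318, the same column as the bar centre (318,247). I'll refine the position from this closer view.

Run:
```python
from h import *
keys('w1',dict(bar=(318,247),sq=(211,246),rd=(128,246)))
o=get_obs(); p=o["position"]; Rm=R.from_quat(o["ee_rot"]).as_matrix(); print(p, np.degrees(np.arctan2(Rm[1,0],Rm[0,0])))
z=np.load('w1.npz');K,T=z["mtx"],z["cam_to_world"]
# check: where the tips appear, as projected
for dx in (-.0095,.0095):
    for dy in (-.015,0,.015):
        w=p+Rm@[dx,dy,.011]; q=K@(T[:3,:3].T@(w-T[:3,3])); print(dx,dy,(q[:2]/q[2]).round(0))
```

```text
bar (318.0, 246.5) (29.0, 72.0) plane [ 0.5764 -0.0467  0.04  ] depth [ 0.5762 -0.0468  0.0396]
sq (210.5, 246.5) (29.0, 31.0) plane [0.5501 0.0119 0.04  ] depth [0.5499 0.0119 0.0395]
rd (127.4706039428711, 246.88235473632812) (32.01470184326172, 33.46991729736328) plane [0.5296 0.0571 0.04  ] depth [0.5294 0.0572 0.0396]
len 0.11386482885433959 yaw deg 24.24061310735782
[ 0.57580305 -0.04556912  0.12346108] 24.12474851606111
-0.0095 -0.015 [281. 319.]
-0.0095 0 [315. 319.]
-0.0095 0.015 [350. 319.]
0.0095 -0.015 [280. 279.]
0.0095 0 [315. 279.]
0.0095 0.015 [351. 279.]
```

>>> {"op": "send_rows", "data": {
  "plan": [0,0,0.04,0,0,0,0,0,0.08,0,0,0,0,0,0.12,0,0,0,0,0,0.15,0,0,0,0,0,0.18,0,0,0,0,0,0.2,0,0,0,0,0,0.21,0,0,0,0,0,0.22,0,0,0,0,0,0.22,0,0,0,0,0,0.22,0,0,0]
}}

```text
clock: 2.8
position: [0.5761, -0.0456, 0.0577]
ee_rot: [0.978, 0.209, 0.0, 0.0]
wrist_force: [0.3, -0.5, 0.0]
width: 0.007
gripper_force: 0.0
```

Run:
```python
from h import *
o=get_obs(); print(o["clock"],o["position"],o["wrist_force"])
im,_=get_image("scene"); a=cv2.resize(im[190:290,200:350,::-1],(600,400))
im,_=get_image("side"); b=cv2.resize(im[160:260,310:460,::-1],(600,400))
cv2.imwrite("pics/t2.png",cv2.resize(np.vstack([a,b]),(450,600)))
```

```text
2.8 [ 0.57606579 -0.04560862  0.05772212] [ 0.32691949 -0.50235601  0.03942768]
```

View pics/t2.png

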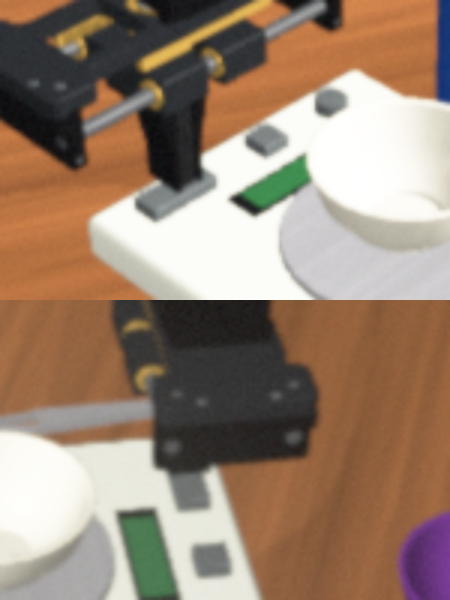

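In both crops the tips sit over the middle of the bar key, about 6 mm above it, clear of the bowl and the tweezers. Now I'll descend slowly.

>>> {"op": "send_rows", "data": {
  "plan": [0,0,0.005,0,0,0,0,0,0.01,0,0,0,0,0,0.015,0,0,0,0,0,0.02,0,0,0,0,0,0.023,0,0,0,0,0,0.027,0,0,0,0,0,0.03,0,0,0,0,0,0.03,0,0,0,0,0,0.03,0,0,0,0,0,0.03,0,0,0]
}}

```text
clock: 3.73
position: [0.5758, -0.0456, 0.0486]
ee_rot: [0.978, 0.209, 0.0, -0.0]
wrist_force: [-1.1, 0.2, 3.2]
width: 0.007
gripper_force: 1.6
```

>>> {"op": "send_rows", "data": {
  "plan": [0,0,0.002,0,0,0,0,0,0.004,0,0,0,0,0,0.006,0,0,0,0,0,0.006,0,0,0,0,0,0.006,0,0,0,0,0,0.006,0,0,0,0,0,0.006,0,0,0,0,0,0.006,0,0,0,0,0,0.006,0,0,0,0,0,0.006,0,0,0]
}}

```text
clock: 4.57
position: [0.5758, -0.0456, 0.0467]
ee_rot: [0.978, 0.209, 0.0, -0.0]
wrist_force: [-1.7, -0.4, 4.5]
width: 0.005
gripper_force: 2.4
```

>>> {"op": "send_rows", "data": {
  "plan": [0,0,0,0,0,0,0,0,0,0,0,0,0,0,0,0,0,0,0,0,0,0,0,0,0,0,0,0,0,0,0,0,0,0,0,0,0,0,0,0,0,0,0,0,0,0,0,0,0,0,0,0,0,0,0,0,0,0,0,0]
}}

```text
clock: 5.4
position: [0.5758, -0.0456, 0.0467]
ee_rot: [0.978, 0.209, 0.0, -0.0]
wrist_force: [-1.4, 0.4, 4.3]
width: 0.008
gripper_force: 2.4
```

>>> {"op": "send_rows", "data": {
  "plan": [0,0,0,0,0,0,0,0,0,0,0,0,0,0,0,0,0,0,0,0,0,0,0,0,0,0,0,0,0,0,0,0,0,0,0,0,0,0,0,0,0,0,0,0,0,0,0,0,0,0,0,0,0,0,0,0,0,0,0,0]
}}

```text
clock: 6.23
position: [0.5759, -0.0456, 0.0467]
ee_rot: [0.978, 0.209, 0.0, -0.0]
wrist_force: [-1.0, 0.2, 3.6]
width: 0.005
gripper_force: 2.4
```

>>> {"op": "send_rows", "data": {
  "plan": [0,0,0,0,0,0,0,0,0,0,0,0,0,0,0,0,0,0,0,0,0,0,0,0,0,0,0,0,0,0,0,0,0,0,0,0,0,0,0,0,0,0,0,0,0,0,0,0,0,0,0,0,0,0,0,0,0,0,0,0]
}}

```text
clock: 7.07
position: [0.5759, -0.0456, 0.0467]
ee_rot: [0.978, 0.209, 0.0, 0.0]
wrist_force: [-0.4, 0.5, 5.2]
width: 0.008
gripper_force: 2.4
```

Position and force agree on about 4.3 mm of travel, held for over 2.5 s. Now I'll withdraw straight up.

>>> {"op": "send_rows", "data": {
  "plan": [0,0,-0.008,0,0,0,0,0,-0.016,0,0,0,0,0,-0.03,0,0,0,0,0,-0.06,0,0,0,0,0,-0.1,0,0,0,0,0,-0.15,0,0,0,0,0,-0.2,0,0,0,0,0,-0.25,0,0,0,0,0,-0.28,0,0,0,0,0,-0.3,0,0,0]
}}

```text
clock: 7.9
position: [0.5765, -0.0456, 0.1387]
ee_rot: [0.978, 0.209, 0.001, 0.0]
wrist_force: [0.2, -0.8, -1.3]
width: 0.003
gripper_force: 0.0
```

>>> {"op": "send_rows", "data": {
  "plan": [0,0,0,0,0,0,0,0,0,0,0,0,0,0,0,0,0,0,0,0,0,0,0,0,0,0,0,0,0,0,0,0,0,0,0,0,0,0,0,0,0,0,0,0,0,0,0,0,0,0,0,0,0,0,0,0,0,0,0,0]
}}

```text
clock: 8.73
position: [0.5758, -0.0456, 0.1366]
ee_rot: [0.978, 0.209, 0.0, 0.0]
wrist_force: [0.2, 0.4, -0.7]
width: 0.004
gripper_force: 0.0
```

Run:
```python
from h import *
wrist("w2"); o=get_obs(); print(o["clock"],o["position"],o["wrist_force"])
keys('w2',dict(bar=(318,247),sq=(211,246),rd=(128,246)))
a=np.load("side.npz"); im,d=get_image("side"); K,T=a["mtx"],a["cam_to_world"]
for p in ((372,219),(380,246),(387,269)):
    D=[np.median(x[p[1]-2:p[1]+3,p[0]-2:p[0]+3]) for x in (a["d"],d)]; print(p,D)
cv2.imwrite("pics/end.png",im[:,:,::-1])
```

```text
[[-0.    -0.959 -0.284  0.077]
 [ 1.    -0.     0.     0.001]
 [-0.    -0.284  0.959 -0.151]
 [ 0.     0.     0.     1.   ]] [ 0.5758 -0.0456  0.1366]
8.7833 [ 0.57582053 -0.0455991   0.13666083] [ 0.1253096  -0.17984359 -0.50647127]
bar (318.0, 240.0) (28.0, 68.0) plane [ 0.5763 -0.0467  0.04  ] depth [ 0.5762 -0.0468  0.0395]
sq (215.5, 240.0) (28.0, 29.0) plane [0.55  0.012 0.04 ] depth [0.5498 0.0121 0.0395]
rd (135.7030792236328, 240.1553955078125) (30.231159210205078, 29.67646026611328) plane [0.5294 0.0577 0.04  ] depth [0.5292 0.0579 0.0395]
len 0.1144983111093233 yaw deg 24.171170430140286
(372, 219) [np.float32(0.945031), np.float32(0.9455511)]
(380, 246) [np.float32(0.89707214), np.float32(0.8977314)]
(387, 269) [np.float32(0.8601936), np.float32(0.86154836)]
```

View pics/end.png

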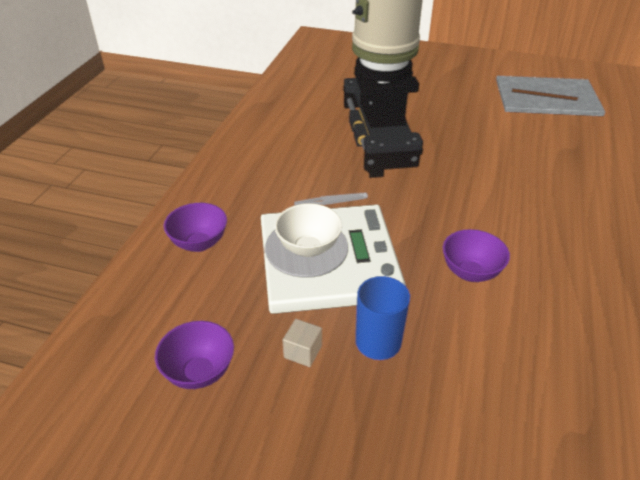

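The scale has not moved, the bar key is back up, and every other object is where it started. The gripper is clear of everything.

```bash
python3 -c "from workcell import *;print(hand_in())"
```

```text
the job is handed in; nothing more can be done
None
```

I pressed the bar key down about 4.3 mm (estimated from tip height and force) at roughly 4.5 N for over 2.5 s, then released it. It sprang back up, the scale and the other objects showed no movement in the final images, and the job is handed in, though no verdict came back.

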